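# Lay out the sharpening stones

### The arm

A 6-joint arm with a two-finger parallel gripper is mounted at the origin on the work surface. World frame = base frame: x ahead of the robot, y to its left, z up, the work surface at z = 0. Lengths are in m, angles in rad, forces in N, time in s.
With the tool pointing down it reaches from about 0.375 to 0.9 m from the base axis. Payload 3.1 kg.
Tool frame: the origin (TCP) lies between the finger pads; the fingertips stand robot.finger_overhang ahead of it and the grasp point (between the pads) lies 3 mm ahead of it (robot.finger_overhang is the distance from the TCP to the fingertips, in m); z points along the fingers, y is the line along which they close (so a half turn about z gives the same grasp; the last joint's range is limited). The gripper opens to 87 mm and grips with 3 to 60 N. Pads are 19 mm wide; open, the fingers measure 117 mm over their backs; the gripper's body (75 mm by 190 mm) begins 51 mm behind the grasp point.
Start: joints at [-1.482, 0.527, 1.433, -0, 1.181, -0.178], TCP at [0.165, -0.603, 0.245] pointing down, gripper open.
Joint ranges: [-3.08, 3.08], [-0.75, 2.2], [0.22, 2.44], [-1.43, 4.57], [0, 2.65], [-2.85, 2.85]. Speed limits (rad/s): [2.79, 2.79, 3.14, 3.14, 3.14, 3.14].

### API

Orientations are given as a unit quaternion [x, y, z, w].
In Python, from rig import get_obs, vision, hand_in, nets, robot gives the robot as it stands.
- The arm moves only by the tool apply_moves, never from a script. Its argument "series" is a list of rows, each an object with "offset": the shift along the world's x, y, z in cm, a list of three; "rot": the turn, a rotation vector about the world's x, y, z in degrees, a list of three. A call has 1 to 20 rows; each row is the pose to reach, as a shift and turn from the pose commanded when the call began; what a row does not reach only later rows make up. A row lasts 1/10 s, in which the tool goes at most 50 mm and 8.59 degrees, less where a joint would pass 70% of its speed; a pose out of reach is approached as far as the arm can. A call with a gripper value outside its range is refused whole. "hand" is the opening, from 0 (shut) to 1 (fully open), set as the call begins (left out, the last holds). The fingers move at their own pace and stop on an object; "newtons" is the grip in N (left out, the last holds). Time passes only in rows, so rows that repeat a pose let the fingers close. It gives the time, the measured TCP pose, the force, the opening and the grip force at its end, in the units of the state.
- get_obs(): the state, without advancing time (a new reading comes with each control period).
- vision.camera(name): name is "scene" or "top"; returns the picture (480x640x3 uint8, red, green, blue); there is no depth.
- vision.calibration(name): a dict with "K" (3x3 intrinsics, pixels), "k1" (the pictures are not rectified: a ray, as slopes to the right and down, at radius r is drawn at 1 + k1 r^2 times it, then the intrinsics apply), "R" (3x3) and "t" (3): a world point X has camera coordinates R X + t. Camera axes: x right, y down, z forward; pixel columns grow to the right and rows downward; lengths in m; the calibration is good to about 2 mm. A picture is of the moment at which its call begins. calibration takes no time and is no camera call.
- hand_in(): hands the job in; it is judged then, once.
Trained networks look in the newest picture that a camera, given by its name, has taken for a name from the list of things; names that differ only in an ending like _2 or _b are one class to them, and where a whole thing is asked for, a point or a joint stands for the part that bears it (a point fixed in the world has none). Each returns a list of dicts, best first, with "conf" (0 to 1); they miss things now and then, are a little off and sometimes report something else, mostly with a low value. They report only what shows in the picture. A call takes as long as a camera call. They do not tell look-alikes from the thing itself.
- nets.search_frame(camera, query): "centre" ([x, y, z] in m, in world coordinates, good to about 4 mm: the middle of the surface that is visible of it).
- nets.spot_point(camera, query): "centre" ([x, y, z] in m, in world coordinates, good to about 4 mm: a listed point, or the origin of a listed thing).
The state is a dict: "time": time; "q": joint angles; "joint_velocities": joint speeds; "joint_torque": joint torques, N m; "position": TCP position; "tool_rot": TCP orientation; "ft_force": force on the tool from outside, world axes, zero at the start; "moment": the same for the moment, N m; "grip_width": finger opening in m; "grip_force": force on a finger pad.
Only numpy, scipy, OpenCV 4.12 (cv2) and the standard library are available. Lean on these libraries where they do the work, as an engineer would, in place of code of your own. Each camera call takes 0.05 s, during which the arm holds its last target. There are 200 camera calls.

### The job

Lay out the stacked sharpening stones ready for honing: take the stack apart and set each stone flat in its own holder, the three straight stones centred and square between the end stops of the base made for their length, and the round one in the middle of the turned dish. The stones are brittle, so set them down and do not drop them, and leave the spare grinding wheel and the oil bottle where they are.

Things in the scene. Friction and masses are not known exactly. Their poses are not given: they have to be found in the camera images.
- stone_long: The long sharpening stone: a plain rectangular bench stone 180 x 60 x 25 mm, light grey upper half on a dark grey lower half like all the stones. It is the bottom one of the stack and lies on the bench. Loose. Origin at the centre of its underside; x along its length, y across its width, z up.
- stone_middle: The middle sharpening stone: a plain rectangular bench stone 150 x 50 x 25 mm, light grey upper half on a dark grey lower half like all the stones. It lies second from the bottom, on the long stone. Loose. Origin at the centre of its underside; x along its length, y across its width, z up.
- stone_short: The short sharpening stone: a plain rectangular bench stone 115 x 40 x 25 mm, light grey upper half on a dark grey lower half like all the stones. It lies third from the bottom, on the middle stone. Loose. Origin at the centre of its underside; x along its length, y across its width, z up.
- stone_round: The round sharpening stone: a puck 60 mm in diameter and 30 mm high, light grey over dark grey, on top of the stack, flat on the short stone. Loose. Origin at the centre of its underside, z up.
- base_long: Wooden bench base of the long stone, fixed to the bench: a dark board 226 mm long and 80 mm wide whose flat top is 18 mm above the bench, with a lighter wooden stop across each end, 16 mm wide and 8 mm high; 194 mm between the stops, so the stone has 7 mm to spare at either end. The long sides are open. Origin at the centre of its underside (bench level); x along its length, y across, z up.
- base_middle: Wooden bench base of the middle stone, fixed to the bench: a dark board 196 mm long and 70 mm wide whose flat top is 18 mm above the bench, with a lighter wooden stop across each end, 16 mm wide and 8 mm high; 164 mm between the stops, so the stone has 7 mm to spare at either end. The long sides are open. Origin at the centre of its underside (bench level); x along its length, y across, z up.
- base_short: Wooden bench base of the short stone, fixed to the bench: a dark board 161 mm long and 60 mm wide whose flat top is 18 mm above the bench, with a lighter wooden stop across each end, 16 mm wide and 8 mm high; 129 mm between the stops, so the stone has 7 mm to spare at either end. The long sides are open. Origin at the centre of its underside (bench level); x along its length, y across, z up.
- dish: Small round turned wooden dish for the round stone, fixed to the bench: 94 mm across outside, 76 mm across inside, flat inner floor 10 mm above the bench, rim 16 mm above the bench. Origin at the centre of its underside (bench level), z up.
- spare_wheel: A bystander: spare white grinding wheel lying flat on the bench among the things, 150 mm in diameter, 20 mm thick, 32 mm bore. Loose. Origin at the centre of its underside, z up.
- oil_bottle: A bystander: white plastic honing oil bottle with a black spout, 52 mm in diameter, 140 mm high, standing to one side of the stones. Loose. Origin at the centre of its underside, z up.
Things that resemble listed ones, but are neither listed nor needed, are in the scene too. What is shaped like the stone_long but green or orange is not meant.

How it is judged:
At the end, for the whole second after the job is handed in: Each straight stone flat on its own base: centre within 10 mm along and 12 mm across, 4 mm in height, 0.15 rad in line, 0.05 rad level. Round stone flat on the dish floor within 11 mm of its centre. All at rest; spare wheel and oil bottle within 20 mm of their start, bottle upright (x of stone_long in the frame of base_long between -0.01 and 0.01 m and y of stone_long in the frame of base_long between -0.012 and 0.012 m and z of stone_long in the frame of base_long between 0.014 and 0.022 m and angle between the x axis of stone_long and the x axis of base_long, either way round below 0.15 rad and angle between each of stone_long, stone_middle, stone_short, stone_round's own z axis and vertical below 0.05 rad and linear speed of each of stone_long, stone_middle, stone_short, stone_round below 0.02 m/s and x of stone_middle in the frame of base_middle between -0.01 and 0.01 m and y of stone_middle in the frame of base_middle between -0.012 and 0.012 m and z of stone_middle in the frame of base_middle between 0.014 and 0.022 m and angle between the x axis of stone_middle and the x axis of base_middle, either way round below 0.15 rad and x of stone_short in the frame of base_short between -0.01 and 0.01 m and y of stone_short in the frame of base_short between -0.012 and 0.012 m and z of stone_short in the frame of base_short between 0.014 and 0.022 m and angle between the x axis of stone_short and the x axis of base_short, either way round below 0.15 rad and horizontal distance between stone_round and dish below 0.011 m and z of stone_round in the frame of dish between 0.006 and 0.014 m and distance of each of spare_wheel, oil_bottle from where it was at the start of the episode below 0.02 m and angle between oil_bottle's own z axis and vertical below 0.2 rad); the robot touches nothing.
It fails at once if a stone is dropped (moves faster than 0.6 m/s with no finger on it, a fall of about 2 cm) ((linear speed of stone_long above 0.6 m/s and contact force between stone_long and the fingers below 0.1 N) or (linear speed of stone_middle above 0.6 m/s and contact force between stone_middle and the fingers below 0.1 N) or (linear speed of stone_short above 0.6 m/s and contact force between stone_short and the fingers below 0.1 N) or (linear speed of stone_round above 0.6 m/s and contact force between stone_round and the fingers below 0.1 N)).
It fails at once if the spare grinding wheel is shifted more than 2 cm (distance of spare_wheel from where it was at the start of the episode above 0.02 m).
It fails at once if the oil bottle is shifted more than 2 cm or tipped (distance of oil_bottle from where it was at the start of the episode above 0.02 m or angle between oil_bottle's own z axis and vertical above 0.2 rad).
It also fails if it takes over 125 s, if anything falls off the work surface, if the arm or the gripper's body presses on something with over 40 N, if the wrist force passes 120 N, or if a joint passes its speed limit or range.

## Working session

There is one attempt and no reset: what is moved stays moved. The work goes in short steps, Python scripts to look and compute and a tool call to move; the robot and the scene stay as the last step left them, time stands still between calls to the robot, and variables do not carry over. Pictures are saved under pics/ and viewed, at most 14 in all, crops included, and the job is handed in when it is done.

Besides the shell and the picture viewer there is one more tool, called after ">>>" by a JSON object that holds its "op" and its "data", one argument or row to a line. apply_moves: Moves the arm, as the interface text tells. Its arguments: {"type":"object","properties":{"series":{"type":"array"},"hand":{"type":"number"},"newtons":{"type":"number"}},"required":["series"]}

```bash
ls; mkdir -p pics; python3 - <<'E'
from rig import get_obs, vision, nets, robot
import cv2
for c in("scene","top"):
    im=vision.camera(c); cv2.imwrite(f"pics/{c}0.png",im[:,:,::-1])
    print(c,vision.calibration(c))
    for n in "stone_long stone_middle stone_short stone_round base_long base_middle base_short dish spare_wheel oil_bottle".split():
        print(n,[( [round(v,3) for v in d["centre"]],round(d["conf"],2)) for d in nets.spot_point(c,n)])
o=get_obs();print(o, robot.finger_overhang)
E
```

```text
pics
scene {'K': array([[514.41669597,   0.        , 320.07501534],
       [  0.        , 514.41669597, 241.77912535],
       [  0.        ,   0.        ,   1.        ]]), 'k1': -0.13050738424932273, 'R': array([[-0.84149496,  0.54008469,  0.01395605],
       [ 0.43149289,  0.68739652, -0.58420879],
       [-0.32511556, -0.48558681, -0.81148341]]), 't': array([ 0.44984987, -0.16925157,  1.40939057])}
stone_long [([0.805, -0.016, -0.001], 0.92), ([0.437, 0.008, 0.002], 0.91), ([0.244, -0.284, 0.004], 0.89), ([0.23, 0.269, -0.002], 0.58)]
stone_middle [([0.504, 0.451, 0.001], 0.58), ([0.43, 0.017, 0.05], 0.16)]
stone_short [([0.432, 0.019, 0.048], 0.63)]
stone_round [([0.427, 0.009, 0.077], 0.6)]
base_long [([0.656, 0.245, 0.003], 0.67)]
base_middle [([0.639, -0.007, 0.001], 0.73), ([0.447, 0.262, -0.002], 0.19)]
base_short [([0.657, -0.256, 0.001], 0.97)]
dish [([0.458, -0.251, -0.002], 0.93)]
spare_wheel [([0.443, 0.263, -0.004], 0.65)]
oil_bottle []
top {'K': array([[462.41768099,   0.        , 314.19065967],
       [  0.        , 462.41768099, 239.80251193],
       [  0.        ,  
[... 858 characters left out ...]
1, 'q': array([-1.48148534e+00,  5.27495957e-01,  1.43270852e+00,  1.07525953e-05,
        1.18139312e+00, -1.78513615e-01]), 'joint_velocities': array([-0.00112429, -0.0005971 ,  0.00165156, -0.00097211, -0.00227138,
       -0.00112238]), 'joint_torque': array([ 1.76151793e-04, -4.40027225e+01, -1.76987886e+01,  6.34062826e-02,
        5.04044734e-02, -2.19921174e-05]), 'position': array([ 0.16541714, -0.60268694,  0.24454817]), 'tool_rot': array([ 9.91047411e-01,  1.33510407e-01,  5.07900930e-06, -2.24637476e-06]), 'ft_force': array([ 0.4009036 , -0.27817865, -0.24874492]), 'moment': array([-0.00577492,  0.0155021 , -0.02760522]), 'grip_force': 0.0, 'grip_width': 0.08712120863632389} 0.022
```

View pics/top0.png

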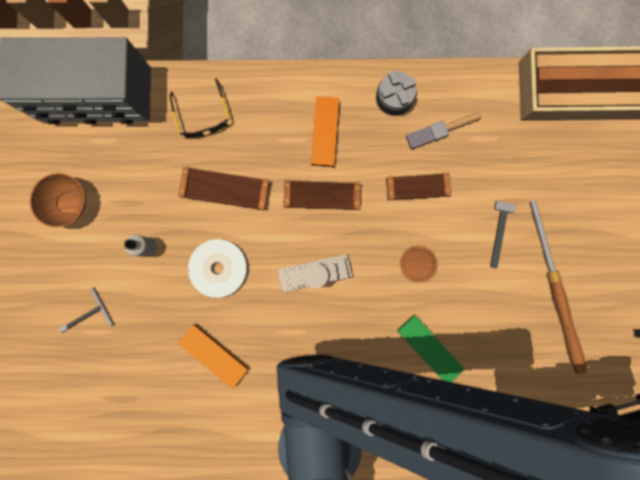

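View pics/scene0.png

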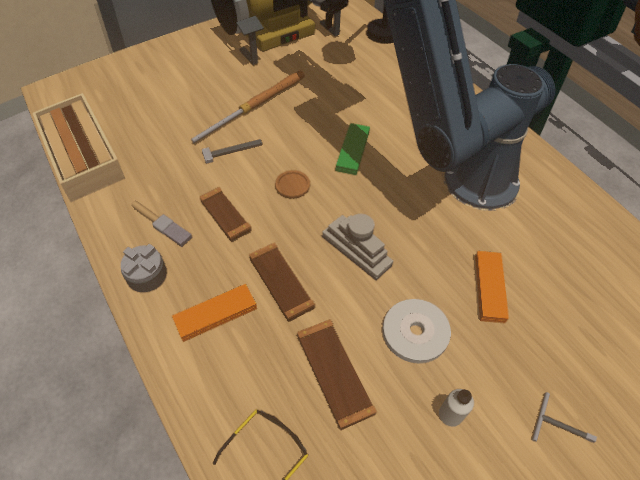

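The stack is at top (316,273). Three things could be mistaken for the long stone: the orange blocks at (326,131) and (213,355), and the green one at (430,348). The grey stack matches the description. The bases are at (224,188), (322,195) and (419,187), the dish is at (419,264), the wheel at (218,268) and the bottle at (140,245).

```bash
python3 - <<'E'
import cv2,numpy as np
t=cv2.imread("pics/top0.png");s=cv2.imread("pics/scene0.png")
a=cv2.resize(t[245:305,265:365],None,fx=8,fy=8,interpolation=cv2.INTER_CUBIC)[:, :800]
b=cv2.resize(s[205:285,310:400],None,fx=7,fy=7,interpolation=cv2.INTER_CUBIC)
cv2.imwrite("pics/stk_t.png",a);cv2.imwrite("pics/stk_s.png",b)
E
```

```text
(no output)
```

View pics/stk_t.png

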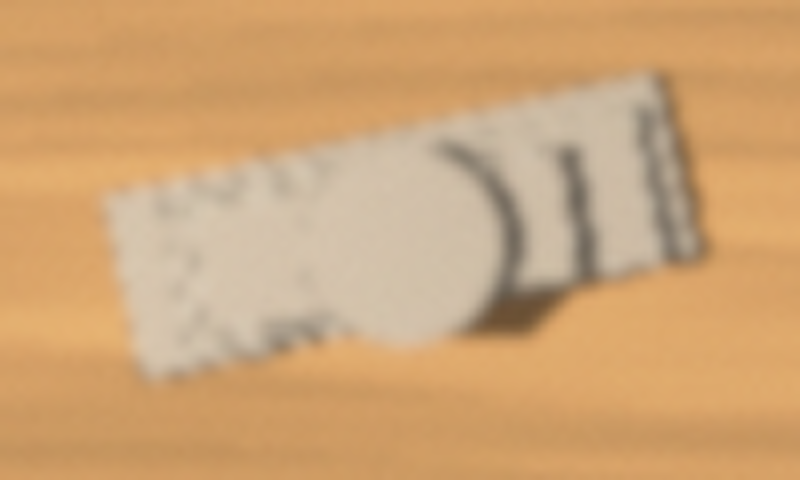

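View pics/stk_s.png

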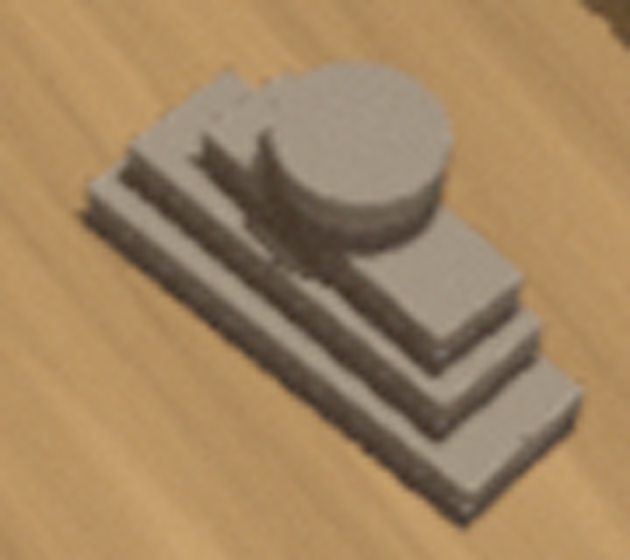

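```bash
cat >h.py <<'E'
import numpy as np,cv2
from scipy.optimize import least_squares,minimize
from rig import vision
cal={c:vision.calibration(c) for c in("scene","top")}
def proj(c,X):
    k=cal[c];r,_=cv2.Rodrigues(k["R"])
    return cv2.projectPoints(np.array(X,float).reshape(-1,1,3),r,k["t"],k["K"],np.array([k["k1"],0,0,0.]))[0][:,0]
def unproj(c,uv,z):
    k=cal[c];n=cv2.undistortPoints(np.array(uv,float).reshape(-1,1,2),k["K"],np.array([k["k1"],0,0,0.]))[:,0]
    d=np.c_[n,np.ones(len(n))]@k["R"];C=-k["R"].T@k["t"]
    return C+d*((z-C[2])/d[:,2])[:,None]
def rot(p,P):
    P=np.array(P,float);c,s=np.cos(p[2]),np.sin(p[2])
    return np.c_[P[:,0]*c-P[:,1]*s+p[0],P[:,0]*s+P[:,1]*c+p[1],P[:,2]]
def boxes(L,W,H):  # base = board + two stops
    def b(x0,x1,y,z):return [[x,s*y,zz] for x in(x0,x1) for s in(-1,1) for zz in(0,z)]
    return [b(-L/2,L/2,W/2,H),b(L/2-.016,L/2,W/2,.026),b(-L/2,-L/2+.016,W/2,.026)]
def render(c,p,parts,S=4):
    m=np.zeros((480*S,640*S),np.uint8)
    for P in parts:
        uv=(proj(c,rot(p,P))+.5)*S-.5
        cv2.fillConvexPoly(m,cv2.convexHull(np.round(uv*16).astype(np.int32)),1,cv2.LINE_8,4)
    return cv2.resize(m.astype(np.float32),(640,480),interpolation=cv2.INTER_AREA)
def fit(masks,p0,parts):
    def f(q):
        p=[q[0]/100,q[1]/100,q[2]/10]
        return sum(np.abs(render(c,p,parts)-m).sum() for c,m in masks.items())
    q0=np.array([p0[0]*100,p0[1]*100,p0[2]*10])
    r=minimize(f,q0,method="Nelder-Mead",options=dict(initial_simplex=q0+np.array([[0,0,0],[1,0,0],[0,1,0],[0,0,1]]),xatol=.005,fatol=.2))
    q=r.x;return np.array([q[0]/100,q[1]/100,q[2]/10]),r.fun
E
python3 - <<'E'
from h import *
I={c:cv2.imread(f"pics/{c}0.png") for c in cal}
for (u,v) in [(224,188),(183,182),(322,195),(419,187),(419,264),(250,120),(400,300),(280,215),(224,208)]: print((u,v),I["top"][v,u])
def mask(c,roi):
    h=I[c].astype(float);r=h[:,:,2];g=h[:,:,1];b=h[:,:,0]
    m=((g/r<.645)|(r<100)).astype(np.float32)
    M=np.zeros_like(m);x0,y0,x1,y1=roi;M[y0:y1,x0:x1]=m[y0:y1,x0:x1]
    M=cv2.morphologyEx(M,cv2.MORPH_CLOSE,np.ones((3,3)));return M
R={"base_long":((.656,.247,np.pi/2-.1),.226,.080,((172,160,278,216),(290,312,382,432))),
"base_middle":((.638,-.005,np.pi/2),.196,.070,((280,172,368,216),(243,238,320,322))),
"base_short":((.656,-.256,np.pi/2),.161,.060,((382,165,456,207),(195,182,256,244)))}
out=[]
for n,(p0,L,W,ro) in R.items():
    ms={"top":mask("top",ro[0]),"scene":mask("scene",ro[1])};P=boxes(L,W,.018)
    for sub in(["top"],["scene"],["top","scene"]):
        p,e=fit({c:ms[c] for c in sub},p0,P);print(n,sub,p.round(4),round(e,1),[int(ms[c].sum()) for c in sub])
    for c in sub:
        r=render(c,p,P);ct,_=cv2.findContours((r>.5).astype(np.uint8),0,1);cv2.drawContours(I[c],ct,-1,(0,255,0),1)
# dish
I0=cv2.imread("pics/top0.png")
for c,roi in(("top",(395,240,445,290)),("scene",(268,162,318,204))):
    m=mask(c,roi);a=np.linspace(0,6.28,40)
    P=[[[.047*np.cos(t),.047*np.sin(t),z] for t in a for z in(0,.016)]]
    print("dish",c,fit({c:m},(.458,-.255,0),P))
k=5
S={"long":(.18,.06,.025,[(92,187,-1,1),(465,490,1,1),(580,397,1,-1)],[(108,200),(150,380),(650,72),(700,260)])}
def cr(u,v): return ((u+.5)/7-.5+310,(v+.5)/7-.5+205)
for n,z,l in(("long",.025,[(92,187),(465,490),(580,397)]),("mid",.05,[(132,153),(440,405),(540,325),(228,72)]),("short",.075,[(205,135),(437,340),(522,275),(282,77)]),("round",.105,[(358,135),(265,135),(450,135),(358,62),(358,208)])):
    X=unproj("scene",[cr(*q) for q in l],z)[:,:2];print(n,X.round(4).tolist(),[round(np.hypot(*(X[i+1]-X[i])),4) for i in range(len(X)-1)])
def ct(u,v): return ((u+.5)/8-.5+265,(v+.5)/8-.5+245)
X=unproj("top",[ct(*q) for q in S["long"][4]],.025)[:,:2];print("long top",X.round(4).tolist(),X.mean(0))
X=unproj("top",[ct(407,240)],.105);print("round top",X)
a=np.vstack([I["top"][155:215,165:465]]);cv2.imwrite("pics/ov.png",cv2.resize(a,None,fx=2.6,fy=2.6))
b=I["scene"][180:435,190:385];cv2.imwrite("pics/ov2.png",cv2.resize(b,None,fx=2.3,fy=2.3))
E
```

```text
(224, 188) [33 54 96]
(183, 182) [ 68 118 193]
(322, 195) [32 52 89]
(419, 187) [34 54 95]
(419, 264) [ 58 103 169]
(250, 120) [107 167 221]
(400, 300) [ 96 152 202]
(280, 215) [102 161 215]
(224, 208) [109 172 225]
base_long ['top'] [0.6538 0.243  1.3895] 356.4 [2458]
base_long ['scene'] [0.6551 0.2416 1.4195] 1039.7 [3296]
base_long ['top', 'scene'] [0.6561 0.2417 1.4189] 1406.1 [2458, 3296]
base_middle ['top'] [ 0.6345 -0.0091  1.5402] 323.4 [1830]
base_middle ['scene'] [ 0.6383 -0.0107  1.5129] 825.2 [2181]
base_middle ['top', 'scene'] [ 0.6377 -0.0098  1.5273] 1148.9 [1830, 2181]
base_short ['top'] [ 0.6563 -0.2578  1.6559] 271.9 [1308]
base_short ['scene'] [ 0.6576 -0.2621  1.6025] 518.7 [876]
base_short ['top', 'scene'] [ 0.6575 -0.2575  1.6254] 805.9 [1308, 876]
dish top (array([ 0.45728421, -0.25535141,  0.04238027]), np.float64(162.4375))
dish scene (array([ 0.45728759, -0.26337357,  0.01850331]), np.float64(821.75))
long [[0.481, -0.0721], [0.4442, 0.0998], [0.389, 0.0907]] [np.float64(0.1758), np.float64(0.056)]
mid [[0.4719, -0.0616], [0.4431, 0.08], [0.3956, 0.0719], [0.4235, -0.0736]] [np.float64(0.1444), np.float64(0.0482), np.float64(0.1482)]
short [[0.4578, -0.0392], [0.4407, 0.071], [0.4015, 0.0649], [0.4213, -0.046]] [np.float64(0.1115), np.float64(0.0397), np.float64(0.1127)]
round [[0.4292, 0.0061], [0.4551, -0.0101], [0.4034, 0.0222], [0.4113, -0.019], [0.4465, 0.0305]] [np.float64(0.0306), np.float64(0.061), np.float64(0.042), np.float64(0.0607)]
long top [[0.4421, 0.1025], [0.3852, 0.0889], [0.4823, -0.0698], [0.4228, -0.0852]] [0.43309865 0.00910542]
round top [[0.42892881 0.00657065 0.105     ]]<stdin>:6: RuntimeWarning: divide by zero encountered in divide
<stdin>:6: RuntimeWarning: invalid value encountered in divide
```

```bash
python3 - <<'E' 2>/dev/null
from h import *
I={c:cv2.imread(f"pics/{c}0.png") for c in cal}
for (u,v) in [(336,372),(318,328),(357,416),(281,280),(225,213),(292,184),(280,175),(330,270),(240,260),(310,300)]: print((u,v),I["scene"][v,u])
P={"long":((.656,.245,1.42),.226,.080),"mid":((.638,-.006,1.53),.196,.070),"short":((.6575,-.257,1.63),.161,.06)}
for n,(p,L,W) in P.items():
  for c in cal:
    r=render(c,p,boxes(L,W,.018));h=I[c].astype(float)
    d=cv2.dilate(r,np.ones((9,9)))-cv2.dilate(r,np.ones((5,5)))
    q=h[:,:,1]/h[:,:,2]
    print(n,c,"area",r.sum(),"in ratio",np.percentile(q[r>.99],[5,50,90,97]).round(3),"out",np.percentile(q[d>0],[3,10,50]).round(3),"R in",np.percentile(h[:,:,2][r>.99],[5,50,95]))
E
```

```text
(336, 372) [ 43  66 103]
(318, 328) [ 65 111 165]
(357, 416) [ 69 116 171]
(281, 280) [ 43  68 102]
(225, 213) [ 43  70 107]
(292, 184) [ 56 100 151]
(280, 175) [ 55  97 147]
(330, 270) [ 99 147 186]
(240, 260) [101 149 186]
(310, 300) [ 64 108 161]
long scene area 4263.125 in ratio [0.62  0.65  0.677 0.745] out [0.787 0.791 0.8  ] R in [ 98. 106. 164.]
long top area 2818.75 in ratio [0.561 0.578 0.649 0.707] out [0.745 0.748 0.752] R in [ 94. 101. 189.]
mid scene area 2500.5625 in ratio [0.62  0.65  0.688 0.782] out [0.782 0.787 0.796] R in [ 84.  102.  159.5]
mid top area 2155.125 in ratio [0.557 0.578 0.669 0.719] out [0.743 0.747 0.752] R in [ 84.  93. 180.]
short scene area 1414.5625 in ratio [0.632 0.66  0.711 0.767] out [0.789 0.793 0.801] R in [ 86. 107. 163.]
short top area 1582.0 in ratio [0.56  0.581 0.667 0.715] out [0.746 0.749 0.757] R in [ 89.  96. 182.]
```

```bash
python3 - <<'E' 2>/dev/null
from h import *
I={c:cv2.imread(f"pics/{c}0.png") for c in cal}
T={"top":.695,"scene":.74}
def mask(c,roi):
    h=I[c].astype(float);m=(h[:,:,1]/h[:,:,2]<T[c]).astype(np.float32)
    M=np.zeros_like(m);x0,y0,x1,y1=roi;M[y0:y1,x0:x1]=m[y0:y1,x0:x1]
    return cv2.morphologyEx(M,cv2.MORPH_CLOSE,np.ones((3,3)))
R={"base_long":((.656,.247,1.42),.226,.080,((172,160,278,216),(290,312,382,432))),
"base_middle":((.638,-.005,1.53),.196,.070,((280,172,368,216),(243,238,320,322))),
"base_short":((.656,-.256,1.63),.161,.060,((382,165,456,207),(195,182,256,244)))}
for n,(p0,L,W,ro) in R.items():
    ms={"top":mask("top",ro[0]),"scene":mask("scene",ro[1])};P=boxes(L,W,.018)
    for sub in(["top"],["scene"],["top","scene"]):
        p,e=fit({c:ms[c] for c in sub},p0,P);print(n,sub,p.round(4),round(e,1),[int(ms[c].sum()) for c in sub])
    for c in sub:
        r=render(c,p,P);ct,_=cv2.findContours((r>.5).astype(np.uint8),0,1);cv2.drawContours(I[c],ct,-1,(0,255,0),1)
I={c:cv2.imread(f"pics/{c}0.png") for c in cal}
a=np.linspace(0,6.28,40);P=[[[.047*np.cos(t),.047*np.sin(t),z] for t in a for z in(0,.016)]]
md={"top":mask("top",(395,240,445,290)),"scene":mask("scene",(268,162,318,204))}
for s in(["top"],["scene"],["top","scene"]):print("dish",s,fit({c:md[c] for c in s},(.458,-.255,0),P))
E
```

```text
base_long ['top'] [0.6547 0.2455 1.4044] 198.8 [2617]
base_long ['scene'] [0.6546 0.2425 1.4117] 233.1 [4174]
base_long ['top', 'scene'] [0.6547 0.2435 1.4081] 460.2 [2617, 4174]
base_middle ['top'] [ 0.6373 -0.0096  1.5293] 173.9 [2001]
base_middle ['scene'] [ 0.6367 -0.0122  1.5312] 407.2 [2657]
base_middle ['top', 'scene'] [ 0.6367 -0.0101  1.5364] 597.4 [2001, 2657]
base_short ['top'] [ 0.6574 -0.2577  1.6332] 158.1 [1424]
base_short ['scene'] [ 0.6573 -0.2633  1.6202] 102.2 [1296]
base_short ['top', 'scene'] [ 0.6571 -0.2601  1.623 ] 272.2 [1424, 1296]
dish ['top'] (array([ 0.45735523, -0.25703023,  0.10135318]), np.float64(65.4375))
dish ['scene'] (array([ 0.4565023 , -0.26235754,  0.03695777]), np.float64(74.9375))
dish ['top', 'scene'] (array([ 0.45731437, -0.25823591,  0.05781269]), np.float64(158.125))
```

>>> {"op": "apply_moves", "data": {
  "series": [
    {"offset": [5,7,0],"rot": [0,0,8]},
    {"offset": [8,11,0],"rot": [0,0,16]},
    {"offset": [11,15,0],"rot": [0,0,24]},
    {"offset": [14,19,0],"rot": [0,0,32]},
    {"offset": [17,23,0],"rot": [0,0,40]},
    {"offset": [20,27.5,0],"rot": [0,0,48]},
    {"offset": [23,31.5,0],"rot": [0,0,56]},
    {"offset": [25.5,35.3,-1],"rot": [0,0,63]},
    {"offset": [25.7,40,-2],"rot": [0,0,70]},
    {"offset": [25.9,44.5,-4],"rot": [0,0,77]},
    {"offset": [26.1,49,-5],"rot": [0,0,84.1]},
    {"offset": [26.2,53,-6],"rot": [0,0,84.1]},
    {"offset": [26.3,57,-7],"rot": [0,0,84.1]},
    {"offset": [26.4,60.9,-7.5],"rot": [0,0,84.1]},
    {"offset": [26.4,60.9,-7.5],"rot": [0,0,84.1]},
    {"offset": [26.4,60.9,-7.5],"rot": [0,0,84.1]}
  ],
  "hand": 1
}}

```text
time: 2.7
position: [0.4296, 0.0073, 0.1696]
tool_rot: [0.645, 0.764, -0.0, 0.0]
ft_force: [0.1, -1.0, 0.6]
grip_width: 0.0868
grip_force: 0.0
```

>>> {"op": "apply_moves", "data": {
  "series": [
    {"offset": [0,-0.1,-2],"rot": [0,0,0]},
    {"offset": [0,-0.1,-4],"rot": [0,0,0]},
    {"offset": [0,-0.1,-5.5],"rot": [0,0,0]},
    {"offset": [0,-0.1,-6.4],"rot": [0,0,0]},
    {"offset": [0,-0.1,-6.4],"rot": [0,0,0]}
  ]
}}

```text
time: 3.2
position: [0.4295, 0.004, 0.1049]
tool_rot: [0.647, 0.762, -0.0, -0.0]
ft_force: [1.5, 0.1, -0.5]
grip_width: 0.0868
grip_force: 0.0
```

>>> {"op": "apply_moves", "data": {
  "series": [
    {"offset": [0,0,0],"rot": [0,0,0]},
    {"offset": [0,0,0],"rot": [0,0,0]},
    {"offset": [0,0,0],"rot": [0,0,0]},
    {"offset": [0,0,0],"rot": [0,0,0]},
    {"offset": [0,0,0],"rot": [0,0,0]},
    {"offset": [0,0,0],"rot": [0,0,0]},
    {"offset": [0,0,0],"rot": [0,0,0]},
    {"offset": [0,0,0],"rot": [0,0,0]}
  ],
  "hand": 0,
  "newtons": 25
}}

```text
time: 4.0
position: [0.4296, 0.0053, 0.1059]
tool_rot: [0.646, 0.763, 0.0, 0.0]
ft_force: [-1.6, 0.1, 6.1]
grip_width: 0.0592
grip_force: 25.0
```

>>> {"op": "apply_moves", "data": {
  "series": [
    {"offset": [0,0,0.5],"rot": [0,0,0]},
    {"offset": [0,0,1.5],"rot": [0,0,0]},
    {"offset": [0,0,3],"rot": [0,0,0]},
    {"offset": [0,0,5],"rot": [0,0,0]},
    {"offset": [0.4,-2,6],"rot": [0,0,0]},
    {"offset": [0.8,-5,6],"rot": [0,0,0]},
    {"offset": [1.2,-9,6],"rot": [0,0,0]},
    {"offset": [1.6,-13,6],"rot": [0,0,0]},
    {"offset": [2,-17,6],"rot": [0,0,0]},
    {"offset": [2.4,-21,6],"rot": [0,0,0]},
    {"offset": [2.7,-24,6],"rot": [0,0,0]},
    {"offset": [2.75,-26,6],"rot": [0,0,0]},
    {"offset": [2.75,-26.4,6],"rot": [0,0,0]},
    {"offset": [2.75,-26.4,6],"rot": [0,0,0]},
    {"offset": [2.75,-26.4,6],"rot": [0,0,0]}
  ]
}}

```text
time: 5.5
position: [0.4561, -0.2567, 0.1653]
tool_rot: [0.646, 0.763, 0.0, -0.001]
ft_force: [0.6, 0.3, -2.4]
grip_width: 0.0594
grip_force: 25.0
```

```bash
python3 - <<'E'
from h import *
from rig import nets,get_obs
o=get_obs();print(o["position"],o["ft_force"],o["grip_width"])
ims=[]
for c in cal:
    im=vision.camera(c)[:,:,::-1].copy()
    cv2.imwrite(f"pics/{c}1.png",im)
    u,v=proj(c,[[.43,-.1,.03]])[0].astype(int)
    ims.append(cv2.resize(im[v-70:v+70,max(u-100,0):max(u-100,0)+200],None,fx=4,fy=4)[:,:800][:300+260])
    for n in("stone_round","dish","stone_short"):print(c,n,[(np.round(d["centre"],3),round(d["conf"],2)) for d in nets.spot_point(c,n)][:2])
cv2.imwrite("pics/b.png",cv2.resize(np.vstack(ims),(800,1120))[::2,::2])
E
```

```text
[ 0.45614556 -0.25666898  0.16534668] [ 0.63737056  0.32091682 -2.4233763 ] 0.05938177771482957
scene stone_round [(array([ 0.453, -0.254,  0.136]), 0.73)]
scene dish [(array([ 0.455, -0.253, -0.002]), 0.58)]
scene stone_short [(array([0.431, 0.02 , 0.047]), 0.86)]
top stone_round [(array([ 0.453, -0.25 ,  0.136]), 0.7), (array([ 0.456, -0.257,  0.005]), 0.49)]
top dish [(array([ 0.457, -0.254,  0.002]), 0.62)]
top stone_short [(array([0.43 , 0.017, 0.052]), 0.96), (array([ 0.456, -0.255,  0.003]), 0.45)]
```

View pics/b.png

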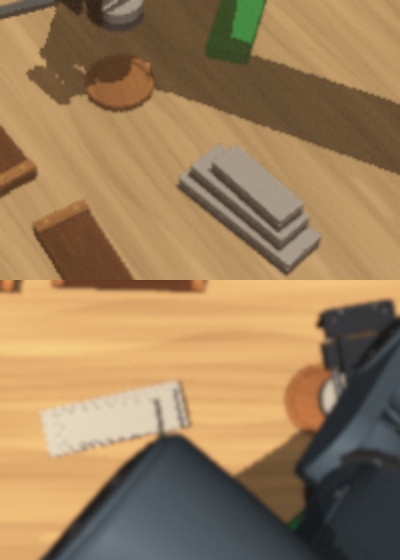

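>>> {"op": "apply_moves", "data": {
  "series": [
    {"offset": [0.05,0.1,-3],"rot": [0,0,0]},
    {"offset": [0.05,0.1,-6],"rot": [0,0,0]},
    {"offset": [0.05,0.1,-9],"rot": [0,0,0]},
    {"offset": [0.05,0.1,-11],"rot": [0,0,0]},
    {"offset": [0.05,0.1,-11.7],"rot": [0,0,0]},
    {"offset": [0.05,0.1,-12],"rot": [0,0,0]},
    {"offset": [0.05,0.1,-12.2],"rot": [0,0,0]},
    {"offset": [0.05,0.1,-12.3],"rot": [0,0,0]},
    {"offset": [0.05,0.1,-12.3],"rot": [0,0,0]}
  ]
}}

```text
time: 6.8
position: [0.4579, -0.2581, 0.0434]
tool_rot: [0.647, 0.763, -0.0, 0.001]
ft_force: [0.1, 1.0, -1.7]
grip_width: 0.0593
grip_force: 25.0
```

>>> {"op": "apply_moves", "data": {
  "series": [
    {"offset": [0,0,-0.1],"rot": [0,0,0]},
    {"offset": [0,0,-0.15],"rot": [0,0,0]},
    {"offset": [0,0,-0.15],"rot": [0,0,0]}
  ]
}}

```text
time: 7.1
position: [0.4575, -0.2577, 0.0412]
tool_rot: [0.646, 0.763, -0.0, 0.0]
ft_force: [0.3, 0.1, -2.6]
grip_width: 0.0594
grip_force: 25.0
```

>>> {"op": "apply_moves", "data": {
  "series": [
    {"offset": [0,0,-0.05],"rot": [0,0,0]},
    {"offset": [0,0,-0.1],"rot": [0,0,0]},
    {"offset": [0,0,-0.1],"rot": [0,0,0]}
  ]
}}

```text
time: 7.4
position: [0.4575, -0.2577, 0.041]
tool_rot: [0.646, 0.763, -0.0, 0.0]
ft_force: [-1.3, 0.8, 7.0]
grip_width: 0.0598
grip_force: 25.0
```

>>> {"op": "apply_moves", "data": {
  "series": [
    {"offset": [0,0,0],"rot": [0,0,0]},
    {"offset": [0,0,0],"rot": [0,0,0]},
    {"offset": [0,0,0],"rot": [0,0,0]},
    {"offset": [0,0,0],"rot": [0,0,0]},
    {"offset": [0,0,1],"rot": [0,0,0]},
    {"offset": [0,0,4],"rot": [0,0,0]},
    {"offset": [0,0,8],"rot": [0,0,0]},
    {"offset": [0,0,12],"rot": [0,0,0]},
    {"offset": [-0.5,4,12],"rot": [0,0,0]},
    {"offset": [-1,8.5,12],"rot": [0,0,0]},
    {"offset": [-1.5,13,12],"rot": [0,0,0]},
    {"offset": [-2,17.5,12],"rot": [0,0,0]},
    {"offset": [-2.5,22,12],"rot": [0,0,0]},
    {"offset": [-2.75,25.5,12],"rot": [0,0,0]},
    {"offset": [-2.75,27.05,12],"rot": [0,0,0]},
    {"offset": [-2.75,27.05,12],"rot": [0,0,0]},
    {"offset": [-2.75,27.05,12],"rot": [0,0,0]}
  ],
  "hand": 1
}}

```text
time: 9.1
position: [0.4302, 0.0127, 0.1605]
tool_rot: [0.646, 0.763, 0.0, 0.001]
ft_force: [0.1, -0.5, 0.8]
grip_width: 0.0873
grip_force: 0.0
```

```bash
python3 - <<'E'
from h import *
from rig import get_obs
o=get_obs();print(o["position"],o["ft_force"],o["grip_width"])
a=cv2.imread("pics/scene1.png")
b=vision.camera("scene")[:,:,::-1].copy();cv2.imwrite("pics/scene2.png",b)
A=cv2.resize(a[205:285,315:395],None,fx=7,fy=7,interpolation=cv2.INTER_CUBIC)
B=cv2.resize(b[155:210,260:325],None,fx=3.6,fy=3.6,interpolation=cv2.INTER_CUBIC)
C=np.zeros((560,800,3),np.uint8);C[:,:560]=A;C[:B.shape[0],562:562+B.shape[1]]=B;cv2.imwrite("pics/c.png",C)
E
```

```text
[0.43023631 0.01273357 0.16051337] [ 0.10886171 -0.51030828  0.84420761] 0.08726493744317679
```

View pics/c.png

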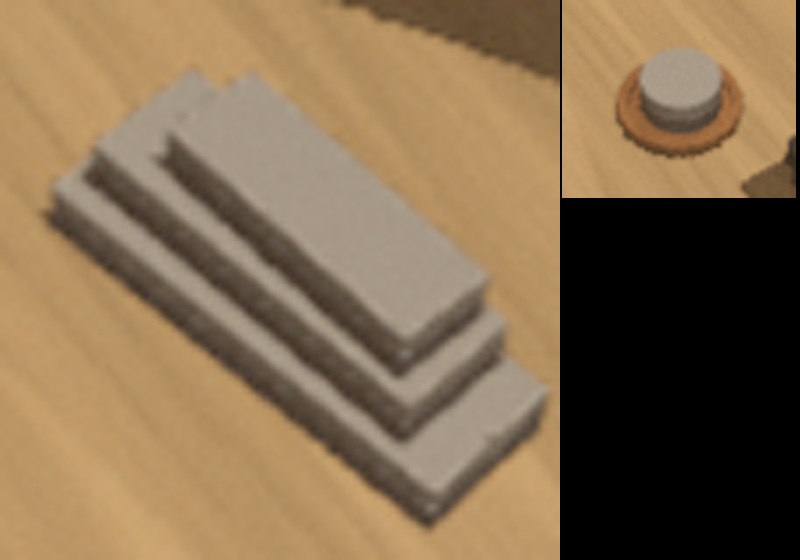

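>>> {"op": "apply_moves", "data": {
  "series": [
    {"offset": [0,0,-3],"rot": [0,0,0]},
    {"offset": [0,0,-6],"rot": [0,0,0]},
    {"offset": [0,0,-7.8],"rot": [0,0,0]},
    {"offset": [0,0,-8.4],"rot": [0,0,0]},
    {"offset": [0,0,-8.45],"rot": [0,0,0]},
    {"offset": [0,0,-8.45],"rot": [0,0,0]}
  ]
}}

```text
time: 9.75
position: [0.4305, 0.0121, 0.076]
tool_rot: [0.647, 0.763, 0.0, 0.0]
ft_force: [-0.7, 0.4, 0.7]
grip_width: 0.0868
grip_force: 0.0
```

>>> {"op": "apply_moves", "data": {
  "series": [
    {"offset": [0,0,0],"rot": [0,0,0]},
    {"offset": [0,0,0],"rot": [0,0,0]},
    {"offset": [0,0,0],"rot": [0,0,0]},
    {"offset": [0,0,0],"rot": [0,0,0]},
    {"offset": [0,0,0],"rot": [0,0,0]},
    {"offset": [0,0,0],"rot": [0,0,0]},
    {"offset": [0,0,0],"rot": [0,0,0]},
    {"offset": [0,0,0],"rot": [0,0,0]},
    {"offset": [0,0,0],"rot": [0,0,0]},
    {"offset": [0,0,0],"rot": [0,0,0]}
  ],
  "hand": 0,
  "newtons": 30
}}

```text
time: 10.75
position: [0.43, 0.0128, 0.0756]
tool_rot: [0.646, 0.763, 0.0, 0.0]
ft_force: [0.6, 0.8, 0.5]
grip_width: 0.0396
grip_force: 30.1
```

>>> {"op": "apply_moves", "data": {
  "series": [
    {"offset": [0,0,0.5],"rot": [0,0,0]},
    {"offset": [0,0,1.5],"rot": [0,0,0]},
    {"offset": [0,0,3.5],"rot": [0,0,0]},
    {"offset": [0,0,6],"rot": [0,0,0]},
    {"offset": [1.5,-1.8,7],"rot": [0,0,0]},
    {"offset": [4,-4.8,7],"rot": [0,0,-1]},
    {"offset": [7,-8.4,7],"rot": [0,0,-2]},
    {"offset": [10,-12,7],"rot": [0,0,-3]},
    {"offset": [13,-15.6,7],"rot": [0,0,-4]},
    {"offset": [16,-19.2,7],"rot": [0,0,-5]},
    {"offset": [19,-22.8,7],"rot": [0,0,-6.2]},
    {"offset": [21.5,-25.6,7],"rot": [0,0,-6.2]},
    {"offset": [22.5,-27,7],"rot": [0,0,-6.2]},
    {"offset": [22.7,-27.2,7],"rot": [0,0,-6.2]},
    {"offset": [22.7,-27.2,5],"rot": [0,0,-6.2]},
    {"offset": [22.7,-27.2,3],"rot": [0,0,-6.2]},
    {"offset": [22.7,-27.2,1],"rot": [0,0,-6.2]},
    {"offset": [22.7,-27.2,1],"rot": [0,0,-6.2]},
    {"offset": [22.7,-27.2,1],"rot": [0,0,-6.2]}
  ]
}}

```text
time: 12.65
position: [0.6559, -0.2579, 0.0854]
tool_rot: [0.687, 0.727, -0.0, -0.001]
ft_force: [0.3, 0.3, -2.4]
grip_width: 0.0395
grip_force: 30.1
```

```bash
cat >look.py <<'E'
import sys
from h import *
from rig import get_obs,nets
n,stone,base,x,y,z=sys.argv[1],sys.argv[2],sys.argv[3],*map(float,sys.argv[4:7])
o=get_obs();print(o["position"].round(4),o["ft_force"].round(1),o["grip_width"])
C=np.zeros((400,800,3),np.uint8)
for i,c in enumerate(cal):
    im=vision.camera(c)[:,:,::-1].copy();cv2.imwrite(f"pics/{c}_{n}.png",im)
    for q in(stone,base):print(c,q,[(np.round(d["centre"],3),round(d["conf"],2)) for d in nets.spot_point(c,q)][:2])
    u,v=proj(c,[[x,y,z]])[0].round().astype(int);print("crop org",c,u-50,v-50)
    C[:,400*i:400*i+400]=cv2.resize(im[v-50:v+50,u-50:u+50],(400,400),interpolation=cv2.INTER_CUBIC)
cv2.imwrite(f"pics/c_{n}.png",C)
E
python3 look.py s stone_short base_short .657 -.26 .03
```

```text
[ 0.6559 -0.2579  0.0854] [ 0.3  0.3 -2.4] 0.039526179314514444
scene stone_short [(array([ 0.658, -0.253,  0.057]), 0.76)]
scene base_short [(array([ 0.656, -0.257,  0.002]), 0.88)]
crop org scene 174 159
top stone_short []
top base_short []
crop org top 370 135
```

View pics/c_s.png

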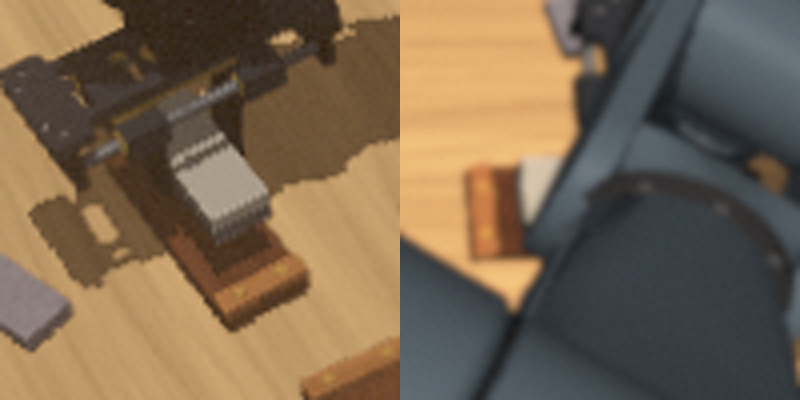

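```bash
python3 - <<'E'
from h import *
f=lambda u,v:((u+.5)/4-.5+174,(v+.5)/4-.5+159)
t=lambda u,v:((u-400+.5)/4-.5+370,(v+.5)/4-.5+135)
y=1.626
for nm,z,c,P in(("stone",.085,"scene",[f(216,224),f(268,185)]),("base",.026,"scene",[f(232,310),f(308,262)]),("stoneT",.085,"top",[t(521,158),t(524,222)]),("baseT",.026,"top",[t(464,168),t(472,258)])):
    X=unproj(c,P,z)[:,:2];d=np.array([np.cos(y),np.sin(y)]);print(nm,X.round(4).tolist(),"end mid",X.mean(0).round(4))
for L in(.115,.161):print(np.array([.657,-.259])+L/2*d)
E
```

```text
stone [[0.671, -0.1967], [0.6308, -0.207]] end mid [ 0.6509 -0.2019]
base [[0.6783, -0.1776], [0.6212, -0.1855]] end mid [ 0.6498 -0.1816]
stoneT [[0.6731, -0.1998], [0.6336, -0.201]] end mid [ 0.6534 -0.2004]
baseT [[0.6799, -0.1734], [0.6215, -0.1777]] end mid [ 0.6507 -0.1755]
[ 0.6538274  -0.20158759]
[ 0.65255836 -0.17862263]
```

>>> {"op": "apply_moves", "data": {
  "series": [
    {"offset": [0,0,-1.5],"rot": [0,0,0]},
    {"offset": [0,0,-2.8],"rot": [0,0,0]},
    {"offset": [0,0,-3.5],"rot": [0,0,0]},
    {"offset": [0,0,-3.9],"rot": [0,0,0]},
    {"offset": [0,0,-4.1],"rot": [0,0,0]},
    {"offset": [0,0,-4.1],"rot": [0,0,0]},
    {"offset": [0,0,-4.1],"rot": [0,0,0]}
  ]
}}

```text
time: 13.65
position: [0.6574, -0.2595, 0.0449]
tool_rot: [0.687, 0.727, 0.0, 0.001]
ft_force: [-0.5, 0.1, -2.5]
grip_width: 0.0401
grip_force: 30.1
```

>>> {"op": "apply_moves", "data": {
  "series": [
    {"offset": [0,0,-0.05],"rot": [0,0,0]},
    {"offset": [0,0,-0.1],"rot": [0,0,0]},
    {"offset": [0,0,-0.1],"rot": [0,0,0]}
  ]
}}

```text
time: 13.95
position: [0.657, -0.2593, 0.0437]
tool_rot: [0.687, 0.727, 0.0, 0.0]
ft_force: [-0.3, -0.5, -2.5]
grip_width: 0.0398
grip_force: 30.1
```

>>> {"op": "apply_moves", "data": {
  "series": [
    {"offset": [0,0,-0.05],"rot": [0,0,0]},
    {"offset": [0,0,-0.1],"rot": [0,0,0]},
    {"offset": [0,0,-0.1],"rot": [0,0,0]}
  ]
}}

```text
time: 14.25
position: [0.657, -0.2593, 0.0436]
tool_rot: [0.687, 0.727, 0.0, 0.0]
ft_force: [-2.0, 0.2, 5.4]
grip_width: 0.0396
grip_force: 30.1
```

>>> {"op": "apply_moves", "data": {
  "series": [
    {"offset": [0,0,0],"rot": [0,0,0]},
    {"offset": [0,0,0],"rot": [0,0,0]},
    {"offset": [0,0,0],"rot": [0,0,0]},
    {"offset": [0,0,0],"rot": [0,0,0]},
    {"offset": [0,0,1],"rot": [0,0,0]},
    {"offset": [0,0,4],"rot": [0,0,0]},
    {"offset": [0,0,8],"rot": [0,0,0]},
    {"offset": [-2,2.4,9],"rot": [0,0,2]},
    {"offset": [-5,6,9],"rot": [0,0,4]},
    {"offset": [-8,9.5,9],"rot": [0,0,6]},
    {"offset": [-11,13,9],"rot": [0,0,8]},
    {"offset": [-14,16.5,9],"rot": [0,0,8]},
    {"offset": [-17,20,9],"rot": [0,0,8]},
    {"offset": [-20,23.5,9],"rot": [0,0,8]},
    {"offset": [-22,26,9],"rot": [0,0,8]},
    {"offset": [-22.35,26.35,9],"rot": [0,0,8]},
    {"offset": [-22.35,26.35,9],"rot": [0,0,8]},
    {"offset": [-22.35,26.35,9],"rot": [0,0,8]}
  ],
  "hand": 1
}}

```text
time: 16.05
position: [0.4357, 0.0033, 0.1331]
tool_rot: [0.635, 0.773, 0.001, 0.002]
ft_force: [0.3, 0.0, -0.4]
grip_width: 0.0871
grip_force: 0.0
```

```bash
python3 look.py m0 stone_short stone_middle .657 -.26 .03; python3 - <<'E'
import cv2,numpy as np
a=cv2.imread("pics/c_m0.png")[:, :800];s=cv2.imread("pics/scene_s.png")
C=np.zeros((560,800,3),np.uint8);C[:,:560]=cv2.resize(s[205:285,315:395],None,fx=7,fy=7,interpolation=cv2.INTER_CUBIC)
C[:236,562:798]=cv2.resize(a[:,:400],(236,236));C[240:476,562:798]=cv2.resize(a[:,400:],(236,236));cv2.imwrite("pics/d.png",C)
E
```

```text
[0.4357 0.0033 0.1331] [ 0.3  0.  -0.4] 0.08708527641512903
scene stone_short [(array([ 0.657, -0.255,  0.018]), 0.65)]
scene stone_middle [(array([0.434, 0.003, 0.023]), 0.83)]
crop org scene 174 159
top stone_short [(array([ 0.658, -0.253,  0.02 ]), 0.6)]
top stone_middle []
crop org top 370 135
```

View pics/d.png

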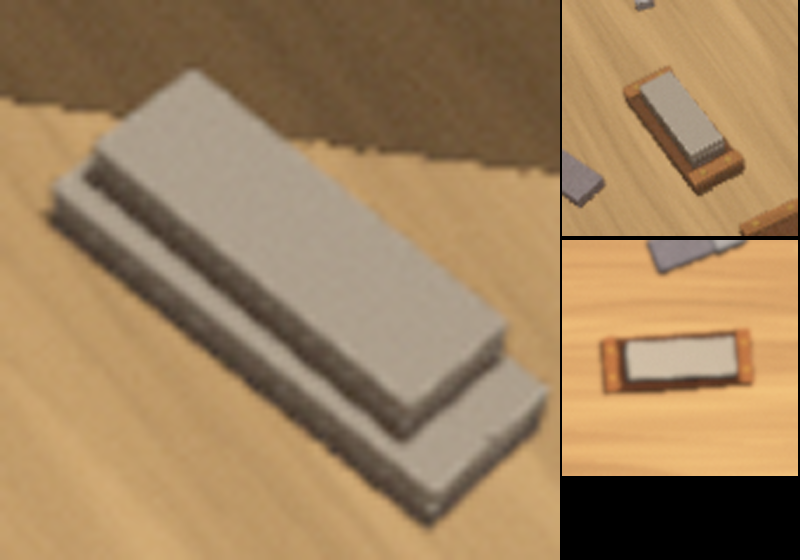

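```bash
cat >chk.py <<'E'
from h import *
def gmask(im,c,p,r=.1):
    h=im.astype(float);m=((h.max(2)-h.min(2))/h.max(2)<.36).astype(np.float32)
    u,v=proj(c,[p])[0].astype(int);M=np.zeros_like(m);M[v-r:v+r,u-r:u+r]=m[v-r:v+r,u-r:u+r];return M
def box(L,W,z0,z1): return [[[x,y,z] for x in(-L/2,L/2) for y in(-W/2,W/2) for z in(z0,z1)]]
def cyl(R,z0,z1): return [[[R*np.cos(t),R*np.sin(t),z] for t in np.linspace(0,6.28,40) for z in(z0,z1)]]
def fits(name,p0,parts,r,tag,z):
    ms={c:gmask(cv2.imread(f"pics/{c}_{tag}.png"),c,[p0[0],p0[1],z],r) for c in cal}
    for c in cal:
        p,e=fit({c:ms[c]},p0,parts);print(name,c,p.round(4),round(e),int(ms[c].sum()),round(render(c,p,parts).sum()))
E
python3 - <<'E'
from chk import *
fits("short",(.657,-.259,1.626),box(.115,.04,.018,.043),27,"m0",.03)
fits("round",(.457,-.258,0),cyl(.03,.01,.04),22,"m0",.03)
X=unproj("scene",[((u+.5)/7-.5+315,(v+.5)/7-.5+205) for u,v in[(97,150),(195,72),(505,325),(402,405)]],.05)[:,:2]
print(X.round(4).tolist(),X.mean(0))
E
```

```text
short scene [ 0.6556 -0.2616  1.6043] 71 681 749
short top [ 0.6564 -0.2581  1.6089] 36 834 833
round scene [ 0.4553 -0.2605  0.1149] 50 424 473
round top [ 0.4554 -0.2562  0.0922] 37 477 512
[[0.4712, -0.0626], [0.4229, -0.0733], [0.3956, 0.0719], [0.4439, 0.0794]] [0.43339547 0.0038482 ]
```

>>> {"op": "apply_moves", "data": {
  "series": [
    {"offset": [0,0,-3],"rot": [0,0,0]},
    {"offset": [0,0,-6],"rot": [0,0,0]},
    {"offset": [0,0,-7.5],"rot": [0,0,0]},
    {"offset": [0,0,-8.1],"rot": [0,0,0]},
    {"offset": [0,0,-8.15],"rot": [0,0,0]},
    {"offset": [0,0,-8.15],"rot": [0,0,0]}
  ]
}}

```text
time: 16.95
position: [0.4338, 0.0041, 0.0514]
tool_rot: [0.635, 0.773, 0.0, 0.0]
ft_force: [1.0, -0.5, 0.2]
grip_width: 0.087
grip_force: 0.0
```

>>> {"op": "apply_moves", "data": {
  "series": [
    {"offset": [0,0,0],"rot": [0,0,0]},
    {"offset": [0,0,0],"rot": [0,0,0]},
    {"offset": [0,0,0],"rot": [0,0,0]},
    {"offset": [0,0,0],"rot": [0,0,0]},
    {"offset": [0,0,0],"rot": [0,0,0]},
    {"offset": [0,0,0],"rot": [0,0,0]},
    {"offset": [0,0,0],"rot": [0,0,0]},
    {"offset": [0,0,0],"rot": [0,0,0]},
    {"offset": [0,0,0],"rot": [0,0,0]},
    {"offset": [0,0,0],"rot": [0,0,0]}
  ],
  "hand": 0,
  "newtons": 40
}}

```text
time: 17.95
position: [0.4336, 0.0043, 0.0512]
tool_rot: [0.634, 0.773, 0.0, 0.0]
ft_force: [-0.0, -0.2, 2.5]
grip_width: 0.0497
grip_force: 40.0
```

>>> {"op": "apply_moves", "data": {
  "series": [
    {"offset": [0,0,0.5],"rot": [0,0,0]},
    {"offset": [0,0,1.5],"rot": [0,0,0]},
    {"offset": [0,0,3.5],"rot": [0,0,0]},
    {"offset": [0,0,6],"rot": [0,0,0]},
    {"offset": [1.5,-0.1,7],"rot": [0,0,0]},
    {"offset": [4,-0.3,7],"rot": [0,0,-3]},
    {"offset": [7,-0.5,7],"rot": [0,0,-6]},
    {"offset": [10,-0.7,7],"rot": [0,0,-9]},
    {"offset": [13,-0.9,7],"rot": [0,0,-12]},
    {"offset": [16,-1.1,7],"rot": [0,0,-13.5]},
    {"offset": [18.5,-1.3,7],"rot": [0,0,-13.5]},
    {"offset": [20,-1.4,7],"rot": [0,0,-13.5]},
    {"offset": [20.3,-1.4,7],"rot": [0,0,-13.5]},
    {"offset": [20.3,-1.4,5],"rot": [0,0,-13.5]},
    {"offset": [20.3,-1.4,3],"rot": [0,0,-13.5]},
    {"offset": [20.3,-1.4,1.3],"rot": [0,0,-13.5]},
    {"offset": [20.3,-1.4,0.8],"rot": [0,0,-13.5]},
    {"offset": [20.3,-1.4,0.8],"rot": [0,0,-13.5]},
    {"offset": [20.3,-1.4,0.8],"rot": [0,0,-13.5]}
  ]
}}

```text
time: 19.85
position: [0.6364, -0.0097, 0.0598]
tool_rot: [0.721, 0.693, 0.0, 0.0]
ft_force: [-0.5, -0.1, -3.8]
grip_width: 0.0497
grip_force: 40.0
```

```bash
python3 look.py m stone_middle base_middle .637 -.01 .03
```

```text
[ 0.6364 -0.0097  0.0598] [-0.5 -0.1 -3.8] 0.049722070763206866
scene stone_middle [(array([ 0.633, -0.01 ,  0.031]), 0.6)]
scene base_middle [(array([ 0.637, -0.006,  0.004]), 0.92)]
crop org scene 230 227
top stone_middle []
top base_middle []
crop org top 272 143
```

View pics/c_m.png

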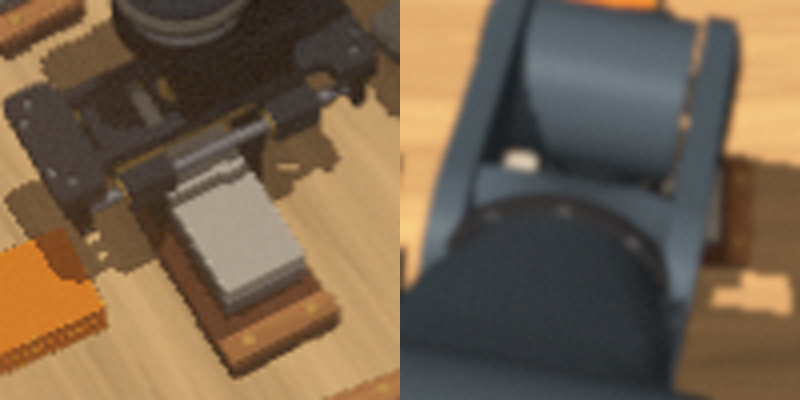

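```bash
python3 - <<'E'
from h import *
f=lambda u,v:((u+.5)/4-.5+230,(v+.5)/4-.5+227)
for z,P in((.0586,[f(224,299),f(304,249)]),(.026,[f(236,362),f(339,303)])):
    X=unproj("scene",P,z)[:,:2];print(X.round(4).tolist(),X.mean(0).round(4))
E
```

```text
[[0.6665, 0.0657], [0.6132, 0.0621]] [0.6399 0.0639]
[[0.673, 0.0869], [0.6052, 0.0858]] [0.6391 0.0863]
```

>>> {"op": "apply_moves", "data": {
  "series": [
    {"offset": [0,0,-0.7],"rot": [0,0,0]},
    {"offset": [0,0,-1.2],"rot": [0,0,0]},
    {"offset": [0,0,-1.3],"rot": [0,0,0]},
    {"offset": [0,0,-1.4],"rot": [0,0,0]},
    {"offset": [0,0,-1.4],"rot": [0,0,0]}
  ]
}}

```text
time: 20.65
position: [0.6363, -0.0097, 0.0447]
tool_rot: [0.721, 0.693, -0.0, -0.0]
ft_force: [0.1, 0.5, -3.9]
grip_width: 0.0499
grip_force: 40.0
```

>>> {"op": "apply_moves", "data": {
  "series": [
    {"offset": [0,0,-0.05],"rot": [0,0,0]},
    {"offset": [0,0,-0.1],"rot": [0,0,0]},
    {"offset": [0,0,-0.1],"rot": [0,0,0]}
  ]
}}

```text
time: 20.95
position: [0.6365, -0.0097, 0.0442]
tool_rot: [0.721, 0.693, 0.0, 0.0]
ft_force: [0.2, 0.4, -3.7]
grip_width: 0.0493
grip_force: 40.0
```

>>> {"op": "apply_moves", "data": {
  "series": [
    {"offset": [0,0,-0.05],"rot": [0,0,0]},
    {"offset": [0,0,-0.1],"rot": [0,0,0]},
    {"offset": [0,0,-0.1],"rot": [0,0,0]}
  ]
}}

```text
time: 21.25
position: [0.6366, -0.0097, 0.0442]
tool_rot: [0.721, 0.693, 0.0, 0.0]
ft_force: [-2.0, -0.4, 5.6]
grip_width: 0.0497
grip_force: 40.0
```

>>> {"op": "apply_moves", "data": {
  "series": [
    {"offset": [0,0,0],"rot": [0,0,0]},
    {"offset": [0,0,0],"rot": [0,0,0]},
    {"offset": [0,0,0],"rot": [0,0,0]},
    {"offset": [0,0,0],"rot": [0,0,0]},
    {"offset": [0,0,1],"rot": [0,0,0]},
    {"offset": [0,0,4],"rot": [0,0,0]},
    {"offset": [0,0,8],"rot": [0,0,0]},
    {"offset": [-2,0.2,9],"rot": [0,0,2]},
    {"offset": [-5,0.5,9],"rot": [0,0,5]},
    {"offset": [-8,0.8,9],"rot": [0,0,8]},
    {"offset": [-11,1.1,9],"rot": [0,0,11]},
    {"offset": [-14,1.4,9],"rot": [0,0,14.8]},
    {"offset": [-17,1.7,9],"rot": [0,0,14.8]},
    {"offset": [-19.5,1.9,9],"rot": [0,0,14.8]},
    {"offset": [-20.25,1.9,9],"rot": [0,0,14.8]},
    {"offset": [-20.25,1.9,9],"rot": [0,0,14.8]},
    {"offset": [-20.25,1.9,9],"rot": [0,0,14.8]}
  ],
  "hand": 1
}}

```text
time: 22.95
position: [0.4362, 0.0087, 0.1335]
tool_rot: [0.626, 0.78, 0.001, 0.002]
ft_force: [0.6, -1.2, -0.2]
grip_width: 0.0869
grip_force: 0.0
```

```bash
python3 look.py l0 stone_middle stone_long .637 -.01 .03; python3 - <<'E'
from chk import *
fits("mid",(.637,-.010,1.532),box(.15,.05,.018,.043),33,"l0",.03)
s=cv2.imread("pics/scene_m.png")
ms={"scene":gmask(s,"scene",[.434,.009,.012],45)}
print("long",fit(ms,(.434,.009,1.79),box(.18,.06,0,.025)))
cv2.imwrite("pics/e.png",cv2.resize(s[205:285,310:400],None,fx=6,fy=6,interpolation=cv2.INTER_CUBIC))
E
```

```text
[0.4362 0.0087 0.1335] [ 0.6 -1.2 -0.2] 0.08689447701761328
scene stone_middle [(array([ 0.635, -0.011,  0.015]), 0.7)]
scene stone_long [(array([ 0.804, -0.016, -0.003]), 0.9), (array([ 0.435,  0.012, -0.   ]), 0.86)]
crop org scene 230 227
top stone_middle [(array([ 0.64 , -0.01 ,  0.015]), 0.82)]
top stone_long [(array([ 0.241, -0.28 , -0.003]), 0.95), (array([ 0.804, -0.018, -0.001]), 0.88)]
crop org top 272 143
mid scene [ 0.6346 -0.0123  1.5274] 98 1386 1481
mid top [ 0.6366 -0.0085  1.5277] 61 1320 1268
long (array([0.4337665 , 0.00570689, 1.802564  ]), np.float64(316.8125))
```

View pics/e.png

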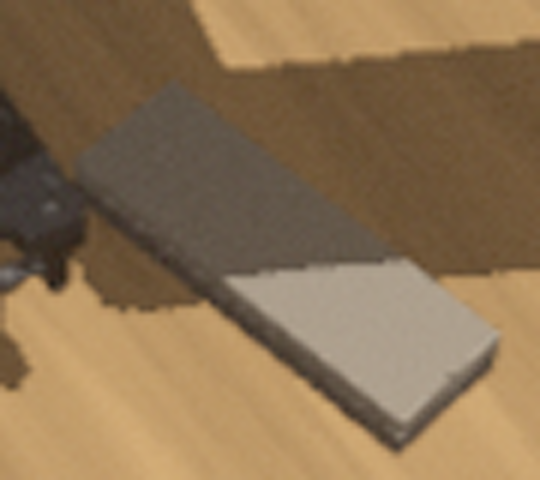

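```bash
python3 - <<'E'
from h import *
X=unproj("scene",[((u+.5)/6-.5+310,(v+.5)/6-.5+205) for u,v in[(78,160),(175,80),(498,338),(398,421)]],.025)[:,:2]
d=X[3]-X[0];e=X[2]-X[1];print(X.round(4).tolist(),X.mean(0),np.arctan2(d[1],d[0]),np.arctan2(e[1],e[0]),np.hypot(*d),np.hypot(*e))
E
```

```text
[[0.4812, -0.0724], [0.424, -0.086], [0.388, 0.0901], [0.4446, 0.1001]] [0.43447049 0.00795865] 1.7797606312924257 1.772441193825162 0.17628595826498655 0.17969708571651294
```

>>> {"op": "apply_moves", "data": {
  "series": [
    {"offset": [0,0,-4],"rot": [0,0,0]},
    {"offset": [0,0,-8],"rot": [0,0,0]},
    {"offset": [0,0,-10],"rot": [0,0,0]},
    {"offset": [0,0,-10.6],"rot": [0,0,0]},
    {"offset": [0,0,-10.8],"rot": [0,0,0]},
    {"offset": [0,0,-10.8],"rot": [0,0,0]}
  ]
}}

```text
time: 23.85
position: [0.4344, 0.0092, 0.0254]
tool_rot: [0.626, 0.78, 0.0, 0.0]
ft_force: [0.1, -0.0, 0.2]
grip_width: 0.0873
grip_force: 0.0
```

>>> {"op": "apply_moves", "data": {
  "series": [
    {"offset": [0,0,0],"rot": [0,0,0]},
    {"offset": [0,0,0],"rot": [0,0,0]},
    {"offset": [0,0,0],"rot": [0,0,0]},
    {"offset": [0,0,0],"rot": [0,0,0]},
    {"offset": [0,0,0],"rot": [0,0,0]},
    {"offset": [0,0,0],"rot": [0,0,0]},
    {"offset": [0,0,0],"rot": [0,0,0]},
    {"offset": [0,0,0],"rot": [0,0,0]},
    {"offset": [0,0,0],"rot": [0,0,0]},
    {"offset": [0,0,0],"rot": [0,0,0]}
  ],
  "hand": 0,
  "newtons": 55
}}

```text
time: 24.85
position: [0.4349, 0.0092, 0.0255]
tool_rot: [0.626, 0.78, 0.001, 0.001]
ft_force: [1.8, 2.5, 5.5]
grip_width: 0.0594
grip_force: 55.2
```

>>> {"op": "apply_moves", "data": {
  "series": [
    {"offset": [0,0,0.5],"rot": [0,0,0]},
    {"offset": [0,0,1.5],"rot": [0,0,0]},
    {"offset": [0,0,3.5],"rot": [0,0,0]},
    {"offset": [0,0,6],"rot": [0,0,0]},
    {"offset": [1.5,0.6,8],"rot": [0,0,0]},
    {"offset": [4,2,9],"rot": [0,0,-3]},
    {"offset": [7,4.5,9],"rot": [0,0,-6]},
    {"offset": [10,7.5,9],"rot": [0,0,-9]},
    {"offset": [13,11,9],"rot": [0,0,-12]},
    {"offset": [16,14.5,9],"rot": [0,0,-15]},
    {"offset": [18.5,18,9],"rot": [0,0,-18]},
    {"offset": [20.5,21,9],"rot": [0,0,-21.8]},
    {"offset": [21.7,23,9],"rot": [0,0,-21.8]},
    {"offset": [22,23.5,9],"rot": [0,0,-21.8]},
    {"offset": [22,23.5,7],"rot": [0,0,-21.8]},
    {"offset": [22,23.5,5],"rot": [0,0,-21.8]},
    {"offset": [22,23.5,3.6],"rot": [0,0,-21.8]},
    {"offset": [22,23.5,3.2],"rot": [0,0,-21.8]},
    {"offset": [22,23.5,3.2],"rot": [0,0,-21.8]},
    {"offset": [22,23.5,3.2],"rot": [0,0,-21.8]}
  ]
}}

```text
time: 26.85
position: [0.6544, 0.2441, 0.0578]
tool_rot: [0.762, 0.648, 0.0, 0.0]
ft_force: [-0.1, 0.2, -5.1]
grip_width: 0.0596
grip_force: 55.2
```

```bash
python3 look.py l stone_long base_long .655 .244 .03
```

```text
[0.6544 0.2441 0.0578] [-0.1  0.2 -5.1] 0.05955581915980713
scene stone_long [(array([ 0.242, -0.281,  0.002]), 0.97), (array([ 0.228,  0.272, -0.   ]), 0.8)]
scene base_long [(array([0.658, 0.246, 0.   ]), 0.6)]
crop org scene 285 319
top stone_long [(array([0.657, 0.249, 0.033]), 0.84), (array([ 0.81 , -0.016, -0.001]), 0.78)]
top base_long [(array([ 0.657,  0.246, -0.001]), 0.57)]
crop org top 173 137
```

View pics/c_l.png

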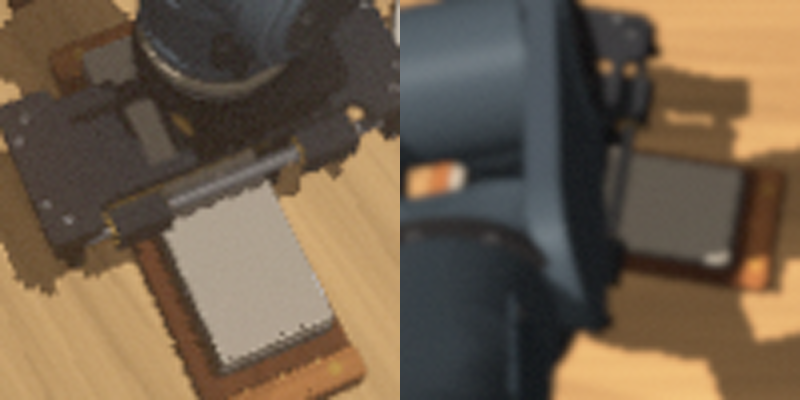

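```bash
python3 - <<'E'
from h import *
f=lambda u,v:((u+.5)/4-.5+285,(v+.5)/4-.5+319)
t=lambda u,v:((u-400+.5)/4-.5+173,(v+.5)/4-.5+137)
d=np.array([np.cos(1.408),np.sin(1.408)]);w=np.array([-d[1],d[0]])
for n,c,z,P,b,s,L in(("S","scene",.0573,[f(222,366),f(333,318)],(.6546,.2425),-1,.18),("T","top",.0573,[t(745,170),t(735,268)],(.6547,.2455),1,.18),("Tb","top",.026,[t(786,176),t(778,288)],(.6547,.2455),1,.226)):
    X=unproj(c,P,z)[:,:2];m=X.mean(0)+s*L/2*d-b;print(n,X.round(4).tolist(),"dev along/across",m@d,m@w)
E
```

```text
S [[0.6998, 0.3274], [0.6408, 0.3369]] dev along/across 0.000981333191981631 -0.0009505686377914748
T [[0.6684, 0.1487], [0.6063, 0.1545]] dev along/across -0.005465370571799442 0.0019124040988396486
Tb [[0.671, 0.1265], [0.5982, 0.1312]] dev along/across -0.005395987785003081 0.0009174874127277846
```

Centred to about 1 mm in both views, so I'm lowering it.

>>> {"op": "apply_moves", "data": {
  "series": [
    {"offset": [0,0,-0.7],"rot": [0,0,0]},
    {"offset": [0,0,-1.1],"rot": [0,0,0]},
    {"offset": [0,0,-1.25],"rot": [0,0,0]},
    {"offset": [0,0,-1.35],"rot": [0,0,0]},
    {"offset": [0,0,-1.35],"rot": [0,0,0]}
  ]
}}

```text
time: 27.65
position: [0.6537, 0.2443, 0.0437]
tool_rot: [0.762, 0.648, -0.0, -0.0]
ft_force: [-0.8, 0.6, -3.1]
grip_width: 0.0595
grip_force: 55.2
```

>>> {"op": "apply_moves", "data": {
  "series": [
    {"offset": [0,0,-0.05],"rot": [0,0,0]},
    {"offset": [0,0,-0.1],"rot": [0,0,0]},
    {"offset": [0,0,-0.1],"rot": [0,0,0]}
  ]
}}

```text
time: 27.95
position: [0.6537, 0.2444, 0.0436]
tool_rot: [0.762, 0.648, -0.0, -0.0]
ft_force: [-3.9, -1.3, 5.4]
grip_width: 0.06
grip_force: 55.0
```

Contact made. Next I release, retreat upward and back, and do a final check.

>>> {"op": "apply_moves", "data": {
  "series": [
    {"offset": [0,0,0],"rot": [0,0,0]},
    {"offset": [0,0,0],"rot": [0,0,0]},
    {"offset": [0,0,0],"rot": [0,0,0]},
    {"offset": [0,0,0],"rot": [0,0,0]},
    {"offset": [0,0,1],"rot": [0,0,0]},
    {"offset": [0,0,4],"rot": [0,0,0]},
    {"offset": [0,0,8],"rot": [0,0,0]},
    {"offset": [0,0,12],"rot": [0,0,0]},
    {"offset": [-2,-3,16],"rot": [0,0,0]},
    {"offset": [-5,-6,20],"rot": [0,0,0]},
    {"offset": [-8,-9,20],"rot": [0,0,0]},
    {"offset": [-11,-12,20],"rot": [0,0,0]},
    {"offset": [-14,-15,20],"rot": [0,0,0]},
    {"offset": [-17,-18,20],"rot": [0,0,0]},
    {"offset": [-20,-21,20],"rot": [0,0,0]},
    {"offset": [-22,-24,20],"rot": [0,0,0]},
    {"offset": [-22,-24,20],"rot": [0,0,0]},
    {"offset": [-22,-24,20],"rot": [0,0,0]}
  ],
  "hand": 1
}}

```text
time: 29.75
position: [0.4344, 0.0038, 0.2434]
tool_rot: [0.763, 0.647, 0.001, 0.001]
ft_force: [0.9, -0.0, 0.6]
grip_width: 0.0871
grip_force: 0.0
```

```bash
python3 look.py f stone_long spare_wheel .655 .244 .03; python3 - <<'E'
from chk import *
fits("long",(.6547,.244,1.408),box(.18,.06,.018,.043),40,"f",.03)
fits("mid",(.637,-.010,1.532),box(.15,.05,.018,.043),33,"f",.03)
fits("short",(.657,-.259,1.626),box(.115,.04,.018,.043),27,"f",.03)
fits("round",(.457,-.258,0),cyl(.03,.01,.04),22,"f",.03)
E
```

```text
[0.4344 0.0038 0.2434] [ 0.9 -0.   0.6] 0.08709499389325122
scene stone_long [(array([ 0.242, -0.282,  0.003]), 0.77), (array([ 0.801, -0.018, -0.004]), 0.75)]
scene spare_wheel [(array([ 0.445,  0.263, -0.002]), 0.95)]
crop org scene 285 319
top stone_long [(array([ 0.807, -0.015,  0.002]), 0.97), (array([ 0.239, -0.28 , -0.004]), 0.91)]
top spare_wheel [(array([ 0.444,  0.263, -0.004]), 0.74)]
crop org top 173 137
long scene [0.6524 0.243  1.4085] 186 2532 2712
long top [0.6538 0.2457 1.4078] 57 1836 1801
mid scene [ 0.6344 -0.0119  1.5254] 96 1382 1473
mid top [ 0.6364 -0.0089  1.5265] 163 1421 1268
short scene [ 0.6552 -0.2624  1.6051] 71 680 749
short top [ 0.6563 -0.2582  1.6149] 36 832 832
round scene [ 0.4552 -0.2603  0.0828] 53 421 473
round top [ 0.4558 -0.2565  0.0666] 37 476 512chk.py:3: RuntimeWarning: invalid value encountered in divide
  h=im.astype(float);m=((h.max(2)-h.min(2))/h.max(2)<.36).astype(np.float32)
```

View pics/scene_f.png

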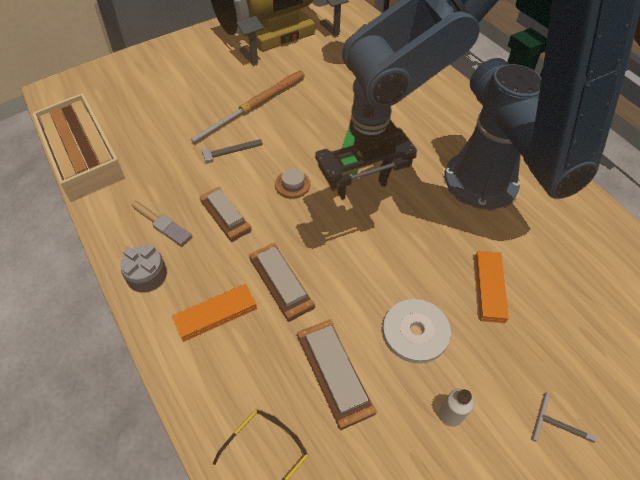

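All four stones are in their holders: long (336,372), middle (281,280), short (226,213) and round (292,180). The wheel (417,330) and the bottle (456,407) haven't moved, and the arm is clear.

```bash
python3 -c "
from rig import hand_in
print(hand_in())"
```

```text
the job is handed in; nothing more can be done
None
```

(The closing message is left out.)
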